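# Jack up the front of the bench preheater

## Robot

A 7-joint arm with a two-finger parallel gripper is mounted at the origin on the work surface. World frame = base frame: x ahead of the robot, y to its left, z up, the work surface at z = 0. Lengths are in m, angles in rad, forces in N, time in s.
With the tool pointing down it reaches from about 0.4 to 0.85 m from the base axis. Payload 10.4 kg.
Tool frame: the origin (TCP) lies on the mounting face of the last link; the fingertips stand 173 mm ahead of it and the grasp point (between the pads) lies 155 mm ahead of it (manip.tip_extent is the distance from the TCP to the fingertips, in m); z points along the fingers, y is the line along which they close (so a half turn about z gives the same grasp; the last joint's range is limited). The gripper opens to 85 mm and grips with 20 to 120 N. Pads are 22 mm wide; open, the fingers measure 114 mm over their backs; the gripper's body (76 mm by 85 mm) begins 54 mm behind the grasp point. The pads swing forward as they close: fully open they stand 13 mm farther back than shut.
Start: joints at [1.309, 0.332, -0.065, 1.46, 0.022, 1.35, -0.088], TCP at [0.148, -0.607, 0.405] pointing down, gripper open.
Joint ranges: [-2.6, 2.6], [-0.5, 2.12], [-1.47, 1.34], [0.16, 2.42], [-1.27, 4.41], [0.06, 2.06], [-2.6, 2.6]. Speed limits (rad/s): [2.22, 2.22, 2.79, 2.79, 3.14, 3.14, 3.14].

## Interface

Orientations are given as a unit quaternion [x, y, z, w].
In Python, from workcell import manip gives the robot as it stands.
- The arm moves only by the tool move_arm, never from a script. Its argument "plan" is one flat list of numbers, 7 for each row, row after row: the turn, a rotation vector about the tool's x, y, z in rad, then the shift along the tool's x, y, z in m, then the finger opening in m, from 0 to 0.0854. In form: [ax, ay, az, dx, dy, dz, gripper, ax, ay, az, dx, dy, dz, gripper, ...]. A call has 1 to 12 rows; each row is the pose to reach, as a shift and turn from the pose commanded when the call began, along the tool's axes at that moment; what a row does not reach only later rows make up. A row lasts 1/8 s, in which the tool goes at most 62.5 mm and 10.7 degrees, less where a joint would pass 70% of its speed; a pose out of reach is approached as far as the arm can. A call with a gripper value outside its range is refused whole. The fingers move at their own pace and stop on an object; "squeeze" is the grip in N (left out, the last holds). Time passes only in rows, so rows that repeat a pose let the fingers close. It gives the time, the measured TCP pose, the force, the opening and the grip force at its end, in the units of the state.
- manip.get_obs(): the state, without advancing time (a new reading comes with each control period).
- manip.camera(name): name is "side" or "top" or "wrist"; returns a dict with "color" (480x640x3 uint8, red, green, blue), "fx", "fy", "cx", "cy" (pixels), "cam_to_world" (4x4, takes a point from camera to world coordinates); the wrist camera has in their place "mount" (4x4, takes a point from camera to tool coordinates, whose origin is the TCP and whose axes are the flange's). Camera axes: x right, y down, z forward; pixel columns grow to the right and rows downward; lengths in m; the calibration is good to about 2 mm. A picture is of the moment at which its call begins: read the wrist's pose just before it. There is no depth.
- manip.hand_in(): hands the job in; it is judged then, once.
Trained networks look in a picture, given as the dict that the camera call returned (one of the last four; its "shot" number tells which), for a name from the list of things; names that differ only in an ending like _2 or _b are one class to them, and where a whole thing is asked for, a point or a joint stands for the part that bears it (a point fixed in the world has none). Each returns a list of dicts, best first, with "conf" (0 to 1); they miss things now and then, are a little off and sometimes report something else, mostly with a low value. They report only what shows in the picture. A call takes as long as a camera call.
- manip.look_for(picture, label): "position" ([x, y, z] in m, in the coordinates of the camera as it stood for that picture, good to about 4 mm: the middle of the surface that is visible of it).
- manip.silhouettes(picture, label): "pixels" (480x640 bool, what is visible of it).
- manip.tip_of(picture, label): "position" ([x, y, z] in m, in the coordinates of the camera as it stood for that picture, good to about 4 mm: a listed point, or the origin of a listed thing).
The state is a dict: "clock": time; "joint_pos": joint angles; "joint_velocities": joint speeds; "tau": joint torques, N m; "position": TCP position; "ee_rot": TCP orientation; "ft_force": force on the tool from outside, world axes, zero at the start; "torque": the same for the moment, N m; "grip_width": opening from 0.0 (shut) to 1.0 (fully open); "grasp_force": force on a finger pad.
Only numpy, scipy, OpenCV 4.12 (cv2) and the standard library are available. Lean on these libraries where they do the work, as an engineer would, in place of code of your own. Each camera call takes 0.05 s, during which the arm holds its last target. There are 200 camera calls.

## Task

Set the red lever jack on the bench at the front of the preheater, with its saddle centred under the orange lift pad. Pump the handle through a full test stroke (fully down so the front of the preheater rises, then let it come all the way back up), then press it fully down again and finish while still holding it down, so that the jack alone keeps the front of the preheater raised. Do not shove the preheater along the bench, and leave the parts tray, solder spool and flux bottle where they are.

Things in the scene. Friction and masses are not known exactly. Their poses are not given: they have to be found in the camera images.
- preheater: Loose low dark bench preheater, 1.1 to 1.8 kg: box 200 (x) x 260 (y) x 60 mm on four rubber feet 20 mm high (radius 12; front feet at x = +30, y = +-110 mm, rear feet at x = +185 mm). Origin at bench level below the middle of its front face; x points from front to rear, z up. It tips up on its rear feet when its front is jacked.
- lift_pad: Orange lift pad with a white dot on top, clamped firmly to the front rail of the preheater: a block 56 (x) x 44 (y) x 12 mm sticking out from the preheater's front face, its place along the front (up to 60 mm left or right of the middle) differs each time. Origin at the centre of its underside, 54 mm above the bench, axes as the preheater's (x towards the rear).
- lift_point (a point): The marked lift point: centre of the lift pad's underside, 54 mm above the bench at the start, 30 mm in front of the preheater's front face. Axes as the preheater's.
- jack: Loose red lever jack, 0.66 kg. Origin at bench level under the middle of its yellow carry fin; x points from handle to saddle, z up. Base plate 210 x 75 x 10 mm, x = -120 to +90. Fin 34 (x) x 16 (y) mm, its top 105 mm up: grip it across y from above. Behind it two cheeks (x = -48 to -20, 65 mm high, 42 mm over both) carry the handle, whose end is at x about -137; the saddle is at x = +65.
- jack_grip (a point): Grip point in the jack's yellow carry fin, 88 mm above the jack's underside, above the jack's origin. Axes as the jack's.
- saddle: Round rubber saddle on the jack's ram, 34 mm across; origin at the centre of its top, 65 mm in front of the carry fin, 40 mm above the bench with the handle up (14 mm below the lift pad), 68 mm with the handle fully down; it moves straight up.
- saddle_top (a point): Centre of the saddle's top face.
- pump_handle (a joint): Angle of the jack's pump handle: 0 = up (rest), 0.45 rad = fully down, at the stop; a spring brings it back to 0. The saddle rises 62 mm per rad and meets the pad at about 0.23. Pivot at x = -34, z = 56 mm of the jack, length 111 mm; it rises backwards 0.40 rad above level when up, ends 0.05 below level. Its end takes 1.5 N at first, 6 to 9 N when fully down and lifting.
- handle_pad: Black push pad on the handle's end, 36 x 44 x 8 mm, origin at its centre; to be pressed down from above.
- handle_top (a point): Centre of the top face of the push pad: 109 mm above the bench with the handle up, 61 mm with it fully down; its way down is an arc about the pivot and takes it about 13 mm backwards.
- parts_tray: Bystander: blue open tray with small hardware, 150 x 110 x 30 mm. Origin at the centre of its underside.
- solder_spool: Bystander: metal spool, 56 mm across, 42 mm high. Origin at the centre of its underside.
- flux_bottle: Bystander: white bottle with red cap and yellow band, 40 mm across, 100 mm high. Origin at the centre of its underside.

How it is judged:
On the way, in this order (a step that is already met when the one before it is completed fails the run):
1. the jack stands on the bench, handle up, with its saddle under the lift pad (within 15 mm) (horizontal distance between saddle_top and lift_point below 0.015 m and height (world z) of jack below 0.003 m and angle between jack's own z axis and vertical below 0.05 rad and value of joint pump_handle below 0.1 rad), for 0.2 s.
2. first stroke: handle pressed down (over 0.38 rad) and the lift pad raised more than 8 mm by the saddle (value of joint pump_handle above 0.38 rad and height (world z) of lift_point above 0.062 m and contact force between saddle and lift_pad above 2 N), for 0.1 s.
3. the handle has come back up (under 0.08 rad) and the preheater is down again (value of joint pump_handle below 0.08 rad and height (world z) of lift_point below 0.057 m), for 0.1 s.
At the end, for the whole second after the job is handed in: After one test stroke, the robot holds the handle down (over 0.38 rad, push over 1.5 N); the saddle, within 18 mm of the lift point, carries the pad (over 2 N) over 8 mm above its rest height; nothing of the robot touches the preheater; it is still, its front moved under 30 mm; the jack stands flat (all of step 2 and contact force between any of the fingers, the arm and handle_pad above 1.5 N and horizontal distance between saddle_top and lift_point below 0.018 m and contact force between each of the arm, the fingers and preheater below 0.5 N and angle between jack's own z axis and vertical below 0.06 rad and linear speed of preheater below 0.02 m/s and distance of preheater from where it was at the start of the episode below 0.03 m); the arm keeps its last pose, push and grip.
It fails at once if the preheater is shoved along the bench (its origin, 12 mm of lift included, moved by more than 30 mm) (distance of preheater from where it was at the start of the episode above 0.03 m).
It fails at once if a bystander is moved by more than 20 mm (distance of any of parts_tray, solder_spool, flux_bottle from where it was at the start of the episode above 0.02 m).
It fails at once if the jack is tipped over (angle between jack's own z axis and vertical above 0.6 rad).
It also fails if it takes over 54 s, if anything falls off the work surface, if the arm or the gripper's body presses on something with over 40 N, if the wrist force passes 120 N, or if a joint passes its speed limit or range.

## Working session

There is one attempt and no reset: what is moved stays moved. The work goes in short steps, Python scripts to look and compute and a tool call to move; the robot and the scene stay as the last step left them, time stands still between calls to the robot, and variables do not carry over. Pictures are saved under pics/ and viewed, at most 10 in all, crops included, and the job is handed in when it is done.

Besides the shell and the picture viewer there is one more tool, called by a JSON object that holds its "name" and its "arguments", one argument or row to a line. move_arm: Moves the arm, as the interface text tells. Its arguments: {"type":"object","properties":{"plan":{"type":"array","items":{"type":"number"}},"squeeze":{"type":"number"}},"required":["plan"]}

```bash
mkdir -p pics; ls; cat > h.py <<'E'
import numpy as np, cv2
from scipy.spatial.transform import Rotation as R
from workcell import manip
def T(o):
    M=np.eye(4); M[:3,:3]=R.from_quat(o["ee_rot"]).as_matrix(); M[:3,3]=o["position"]; return M
def shot(name):
    o=manip.get_obs(); p=manip.camera(name)
    M=p["cam_to_world"] if name!="wrist" else T(o)@np.array(p["mount"])
    return p,np.array(M)
def tips(p,M,labels,f=None):
    for l in labels:
        for d in (f or manip.tip_of)(p,l)[:2]:
            w=M@np.append(d["position"],1); print(l,round(d["conf"],2),np.round(w[:3],4))
def save(p,fn): cv2.imwrite("pics/"+fn,cv2.cvtColor(p["color"],cv2.COLOR_RGB2BGR))
L=["jack","jack_grip","saddle_top","handle_top","lift_point","preheater","parts_tray","solder_spool","flux_bottle"]
E
python3 - <<'E'
from h import *
o=manip.get_obs(); print(o["clock"],o["position"],o["ee_rot"],manip.tip_extent)
print(np.round(T(o)[:3,:3],3))
for n in ["top","side"]:
    p,M=shot(n); save(p,n+"0.png"); print(n,np.round(M[:3,3],3)); tips(p,M,L)
E
```

```text
pics
0.0 [ 0.14782218 -0.60713124  0.40393158] [ 9.92877408e-01  1.19138262e-01 -1.08432441e-04 -7.18301254e-04] 0.1734
[[ 0.972  0.237 -0.   ]
 [ 0.237 -0.972  0.001]
 [-0.    -0.001 -1.   ]]
top [0.425 0.019 1.231]
jack 0.62 [0.6895 0.0525 0.0566]
jack 0.56 [ 0.5137 -0.298  -0.    ]
jack_grip 0.75 [ 0.5134 -0.2993  0.0913]
saddle_top 0.73 [ 0.5709 -0.3218  0.0379]
handle_top 0.58 [ 0.3937 -0.2454  0.1086]
lift_point 0.61 [0.6866 0.0519 0.0559]
preheater 0.61 [ 0.7181 -0.0067  0.0027]
parts_tray 0.79 [ 0.497   0.3151 -0.0008]
solder_spool 0.7 [0.7054 0.3351 0.004 ]
flux_bottle 0.86 [ 0.7031 -0.3352  0.0014]
side [ 0.502 -0.891  0.859]
jack 0.95 [ 0.515  -0.299  -0.0059]
jack 0.26 [ 0.3884 -0.2468  0.1084]
jack_grip 0.89 [ 0.5142 -0.301   0.0852]
saddle_top 0.55 [ 0.5733 -0.3231  0.0393]
saddle_top 0.46 [0.6878 0.0494 0.0549]
handle_top 0.74 [ 0.3862 -0.2483  0.1064]
lift_point 0.6 [0.6881 0.0527 0.0558]
preheater 0.95 [ 0.7176 -0.0062 -0.005 ]
parts_tray 0.63 [ 0.5752 -0.3226  0.0392]
parts_tray 0.61 [ 0.4964  0.3097 -0.0024]
solder_spool 0.79 [ 0.7064  0.3284 -0.0065]
flux_bottle 0.91 [ 0.6986 -0.3432 -0.0009]
```

View pics/top0.png

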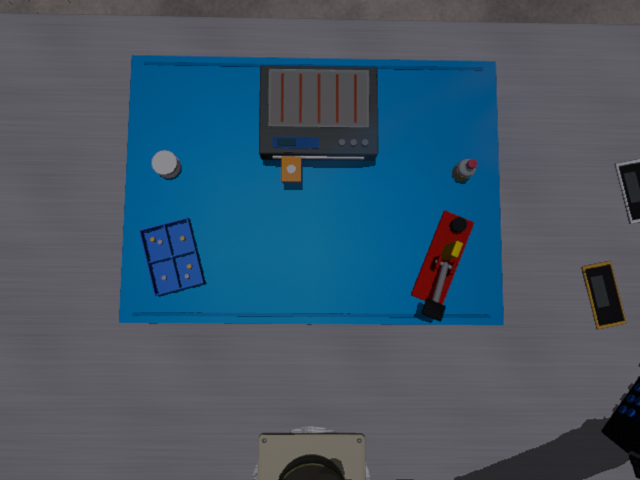

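View pics/side0.png

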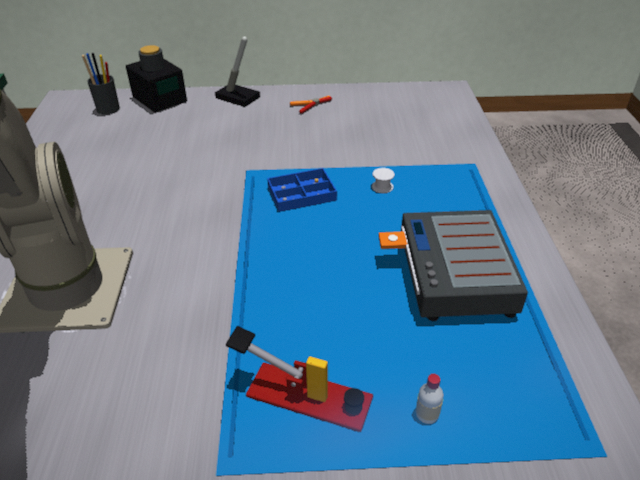

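The top view shows the jack at (440,255), the orange pad at (291,168) and the preheater square to the world axes. The side view agrees, and the way from jack to pad is clear. I'm going above the jack.

{"name": "move_arm", "arguments": {
  "plan": [0,0,0.632,0.429,-0.213,0.03,0.085,0,0,0.632,0.429,-0.213,0.03,0.085,0,0,0.632,0.429,-0.213,0.03,0.085,0,0,0.632,0.429,-0.213,0.03,0.085,0,0,0.632,0.429,-0.213,0.03,0.085,0,0,0.632,0.429,-0.213,0.03,0.085,0,0,0.632,0.429,-0.213,0.03,0.085,0,0,0.632,0.429,-0.213,0.03,0.085,0,0,0.632,0.429,-0.213,0.03,0.085,0,0,0.632,0.429,-0.213,0.03,0.085,0,0,0.632,0.429,-0.213,0.03,0.085,0,0,0.632,0.429,-0.213,0.03,0.085],
  "squeeze": 60
}}

```text
clock: 2.5
position: [0.5136, -0.2998, 0.3749]
ee_rot: [0.981, -0.196, 0.0, 0.0]
ft_force: [1.2, 0.7, 0.8]
grip_width: 0.997
grasp_force: 0.0
```

```bash
cat >> h.py <<'E'
def go(xyz,yaw):
    "deltas in tool axes to TCP xyz, tool x at yaw (deg), pointing down"
    M=T(manip.get_obs()); D=R.from_euler("z",yaw,degrees=True).as_matrix()@np.diag([1.,-1,-1])
    print("delta",np.round(R.from_matrix(M[:3,:3].T@D).as_rotvec(),4),np.round(M[:3,:3].T@(np.array(xyz)-M[:3,3]),4))
def yaw(): 
    M=T(manip.get_obs()); return np.degrees(np.arctan2(M[1,0],M[0,0]))
E
python3 - <<'E'
from h import *
o=manip.get_obs(); print(o["clock"],o["position"],yaw(),np.round(o["joint_pos"],2))
p,M=shot("wrist"); save(p,"w1.png"); print(np.round(M[:3,3],3)); tips(p,M,L[:5])
tips(p,M,["jack_grip"],manip.look_for)
p2,M2=shot("top"); tips(p2,M2,["jack_grip","saddle_top","handle_top","lift_point"])
go([0.514,-0.3,0.243],-22.5)
E
```

```text
2.5 [ 0.51357474 -0.29983306  0.3749447 ] -22.633988105621896 [ 0.68  0.3  -0.28  1.57  0.09  1.28 -1.58]
[ 0.592 -0.333  0.344]
jack 0.62 [ 5.148e-01 -2.955e-01 -5.000e-04]
jack_grip 0.81 [ 0.5132 -0.2955  0.0887]
saddle_top 0.82 [ 0.5734 -0.3287  0.037 ]
handle_top 0.9 [ 0.3905 -0.2455  0.1078]
lift_point 0.66 [ 0.5149 -0.2948  0.0016]
jack_grip 0.73 [ 0.7241 -0.1379  0.0299]
jack_grip 0.55 [ 0.5041 -0.2936  0.0087]
jack_grip 0.76 [ 0.5136 -0.2977  0.0886]
saddle_top 0.42 [ 0.5712 -0.3208  0.0379]
handle_top 0.64 [ 0.3925 -0.2482  0.1075]
handle_top 0.6 [0.707  0.3335 0.0023]
lift_point 0.85 [0.6871 0.0528 0.0557]
delta [ 0.     -0.     -0.0004] [0.0002 0.0012 0.1317]
```

View pics/w1.png

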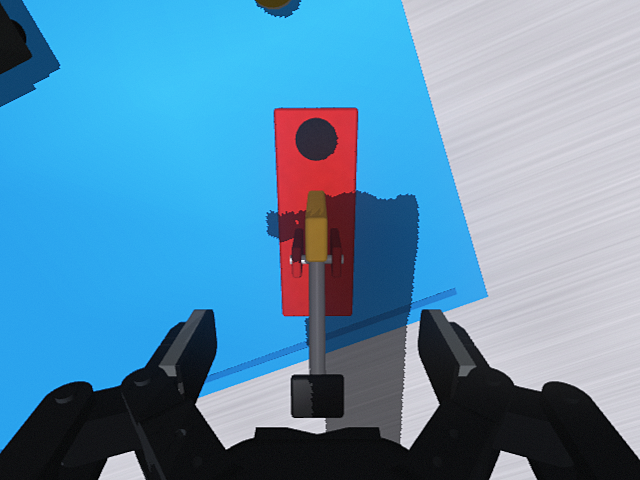

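The wrist view shows the jack lined up with the tool: fin at (316,225), saddle at (316,139), pad at (317,395). I'm going down and gripping.

{"name": "move_arm", "arguments": {
  "plan": [0,0,0,0,0.001,0.06,0.085,0,0,0,0,0.001,0.11,0.085,0,0,0,0,0.001,0.13,0.085,0,0,0,0,0.001,0.13,0.085,0,0,0,0,0.001,0.13,0.085,0,0,0,0,0.001,0.13,0.0,0,0,0,0,0.001,0.13,0.0,0,0,0,0,0.001,0.13,0.0,0,0,0,0,0.001,0.13,0.0,0,0,0,0,0.001,0.13,0.0,0,0,0,0,0.001,0.13,0.0,0,0,0,0,0.001,0.13,0.0],
  "squeeze": 80
}}

```text
clock: 4.6
position: [0.5141, -0.2995, 0.245]
ee_rot: [0.981, -0.195, 0.0, -0.0]
ft_force: [-1.2, 3.8, 4.4]
grip_width: 0.173
grasp_force: 79.2
```

{"name": "move_arm", "arguments": {
  "plan": [0,0,0,0,0,-0.03,0,0,0,0,0,0,-0.05,0,0,0,-0.393,-0.122,-0.33,-0.05,0,0,0,-0.393,-0.122,-0.33,-0.05,0,0,0,-0.393,-0.122,-0.33,-0.05,0,0,0,-0.393,-0.122,-0.33,-0.05,0,0,0,-0.393,-0.122,-0.33,-0.05,0,0,0,-0.393,-0.122,-0.33,-0.05,0,0,0,-0.393,-0.122,-0.33,-0.05,0,0,0,-0.393,-0.122,-0.33,-0.05,0,0,0,-0.393,-0.122,-0.33,-0.05,0,0,0,-0.393,-0.122,-0.33,-0.05,0]
}}

```text
clock: 6.1
position: [0.5277, 0.0507, 0.2945]
ee_rot: [1.0, -0.001, -0.0, 0.0]
ft_force: [-0.3, -0.0, -6.9]
grip_width: 0.177
grasp_force: 80.3
```

```bash
python3 - <<'E'
from h import *
o=manip.get_obs(); print(o["clock"],o["position"],yaw(),np.round(o["joint_pos"],2),o["ft_force"])
p,M=shot("wrist"); save(p,"w2.png"); tips(p,M,L[:6])
p,M=shot("side"); save(p,"s2.png"); tips(p,M,L[:6])
p,M=shot("top"); tips(p,M,L[:6])
E
```

```text
6.1 [0.52769092 0.05070776 0.29451402] -0.11268646149009433 [ 0.3   0.27 -0.55  1.82  0.15  1.1  -1.87] [-2.73096622e-01 -5.54147906e-03 -6.94483161e+00]
jack 0.7 [0.5266 0.0538 0.1374]
jack_grip 0.72 [0.5248 0.0523 0.1348]
saddle_top 0.66 [0.5928 0.0468 0.0889]
saddle_top 0.41 [0.5892 0.0536 0.0906]
lift_point 0.69 [0.5258 0.0512 0.1362]
jack 0.79 [0.5292 0.0531 0.0457]
jack_grip 0.74 [ 0.697  -0.3453  0.002 ]
jack_grip 0.72 [0.5273 0.0491 0.1363]
saddle_top 0.69 [0.5919 0.0518 0.088 ]
handle_top 0.79 [0.3869 0.0495 0.1585]
lift_point 0.56 [0.6869 0.0519 0.0531]
lift_point 0.36 [ 0.7143 -0.0057 -0.003 ]
preheater 0.7 [ 0.7161 -0.0114 -0.0072]
lift_point 0.65 [0.6884 0.0506 0.0531]
preheater 0.6 [ 0.7203 -0.0047 -0.0009]
```

View pics/w2.png

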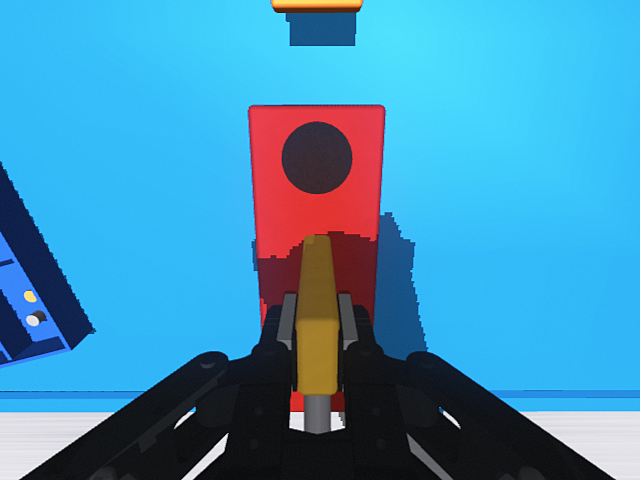

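View pics/s2.png

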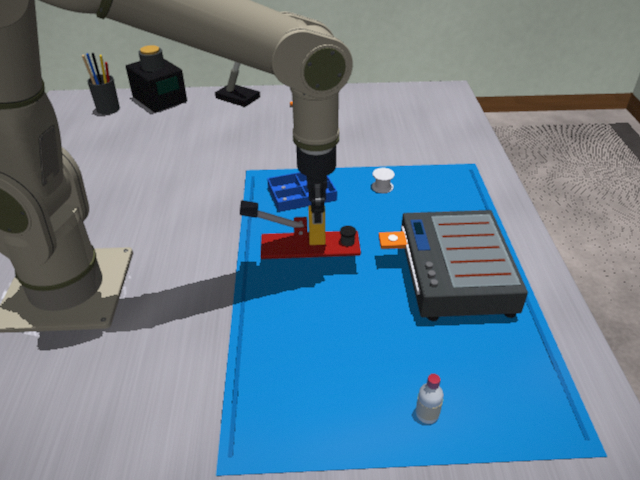

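The saddle at (317,158) and the orange pad at (317,5) share an image column, so there is no sideways error. In the side view the jack hangs level. I'll lower it, slide it 95 mm forward and set it down.

{"name": "move_arm", "arguments": {
  "plan": [0,0,0,0,0,0.03,0,0,0,0,0,0,0.045,0,0,0,0,0,0,0.045,0,0,0,0,0.03,0,0.045,0,0,0,0,0.06,0,0.045,0,0,0,0,0.085,0,0.045,0,0,0,0,0.095,0,0.045,0,0,0,0,0.095,0,0.045,0,0,0,0,0.095,0,0.048,0,0,0,0,0.095,0,0.05,0,0,0,0,0.095,0,0.05,0]
}}

```text
clock: 8.52
position: [0.6222, 0.0519, 0.245]
ee_rot: [1.0, -0.0, -0.0, 0.0]
ft_force: [-4.6, 0.8, -1.6]
grip_width: 0.171
grasp_force: 81.0
```

```bash
python3 - <<'E'
from h import *
o=manip.get_obs(); print(o["clock"],o["position"],yaw(),o["ft_force"])
for n in ["side","top","wrist"]:
    p,M=shot(n); print(n); tips(p,M,["jack","jack_grip","lift_point","preheater","handle_top"])
    if n!="top": save(p,n+"3.png")
E
```

```text
8.525 [0.62215842 0.05189607 0.24501761] -0.0022248159864350966 [-4.61549505  0.77722142 -1.59833114]
side
jack 0.82 [ 0.6229  0.0527 -0.0065]
jack 0.72 [0.6854 0.0517 0.0503]
jack_grip 0.79 [0.6213 0.052  0.0858]
jack_grip 0.16 [ 0.6234  0.0534 -0.0044]
lift_point 0.82 [0.6874 0.0524 0.0524]
preheater 0.59 [ 0.7113 -0.0045 -0.0022]
handle_top 0.67 [0.6204 0.0499 0.0872]
handle_top 0.62 [0.4837 0.0507 0.1077]
top
jack_grip 0.37 [0.7075 0.3351 0.0027]
preheater 0.6 [ 0.7178 -0.0029 -0.0021]
preheater 0.34 [ 0.6983 -0.3346 -0.002 ]
handle_top 0.59 [0.4883 0.0542 0.1088]
wrist
jack 0.72 [0.6255 0.0532 0.0034]
jack_grip 0.65 [0.6184 0.05   0.0875]
lift_point 0.66 [0.6891 0.0516 0.0499]
preheater 0.77 [ 0.7162 -0.0119 -0.0017]
```

View pics/side3.png

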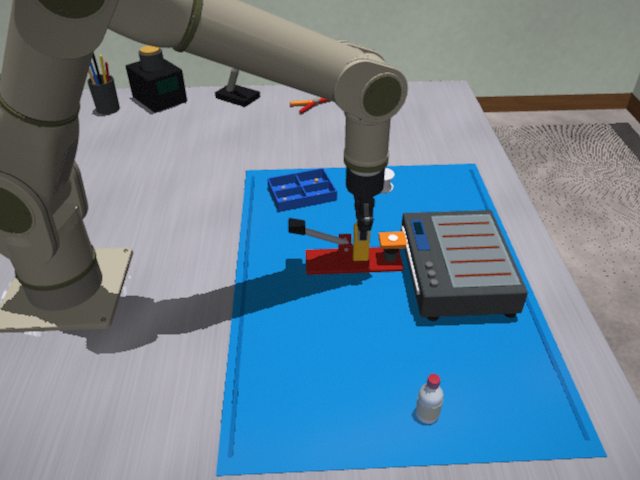

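The side view shows the jack flat on the bench, saddle hidden under the orange pad at (392,240), handle up. I'm releasing, rising and moving back above the push pad with closed fingers.

{"name": "move_arm", "arguments": {
  "plan": [0,0,0,0,0,0,0.06,0,0,0,0,0,0,0.06,0,0,0,0,0,0,0.06,0,0,0,0,0,0,0.06,0,0,0,0,0,-0.04,0.06,0,0,0,0,0,-0.09,0.06,0,0,0,0,0,-0.09,0,0,0,0,-0.06,0,-0.09,0,0,0,0,-0.12,0,-0.09,0,0,0,0,-0.138,0,-0.09,0,0,0,0,-0.138,0,-0.09,0,0,0,0,-0.138,0,-0.09,0]
}}

```text
clock: 10.92
position: [0.4854, 0.0517, 0.3347]
ee_rot: [1.0, -0.0, 0.0, -0.0]
ft_force: [0.9, 0.0, 1.1]
grip_width: 0.003
grasp_force: 0.0
```

```bash
python3 - <<'E'
from h import *
o=manip.get_obs(); print(o["clock"],o["position"],yaw(),o["ft_force"],o["grip_width"])
for n in ["side","top","wrist"]:
    p,M=shot(n); print(n); tips(p,M,["jack","jack_grip","saddle_top","lift_point","preheater","handle_top"])
    if n!="top": save(p,n+"4.png")
E
```

```text
10.925 [0.48537996 0.05166587 0.33465413] -0.027334961765521384 [0.88927059 0.03594504 1.12491738] 0.0025370255721402406
side
jack 0.66 [ 0.6218  0.0523 -0.0061]
jack_grip 0.86 [0.6213 0.0516 0.0854]
saddle_top 0.61 [0.6865 0.0542 0.0361]
lift_point 0.59 [ 0.6231  0.0536 -0.0033]
preheater 0.76 [ 0.7149 -0.0088 -0.0043]
handle_top 0.64 [0.4859 0.0518 0.108 ]
top
jack 0.69 [ 6.205e-01  5.550e-02 -5.000e-04]
jack_grip 0.62 [0.6232 0.0536 0.088 ]
lift_point 0.73 [0.6884 0.0528 0.0557]
preheater 0.71 [ 7.182e-01 -5.600e-03  2.000e-04]
handle_top 0.37 [ 0.6227  0.0549 -0.0022]
wrist
jack 0.98 [ 0.6266  0.0508 -0.001 ]
jack_grip 0.81 [0.6208 0.053  0.0886]
lift_point 0.51 [0.4885 0.0506 0.1039]
handle_top 0.97 [0.488  0.0491 0.1057]
```

View pics/wrist4.png

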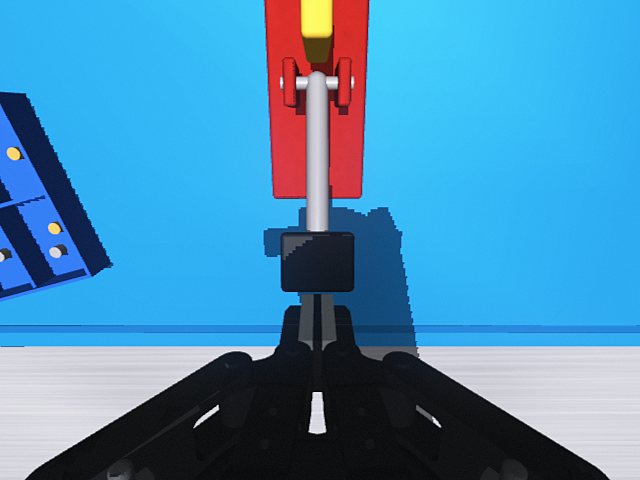

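The wrist view shows the black push pad centred at (318,262), in line with the closed fingers. Now the first stroke down, along the arc.

{"name": "move_arm", "arguments": {
  "plan": [0,0,0,0,0,0.035,0,0,0,0,0,0,0.05,0,0,0,0,-0.003,0,0.058,0,0,0,0,-0.006,0,0.066,0,0,0,0,-0.008,0,0.074,0,0,0,0,-0.01,0,0.082,0,0,0,0,-0.012,0,0.09,0,0,0,0,-0.013,0,0.096,0,0,0,0,-0.013,0,0.1,0,0,0,0,-0.013,0,0.1,0,0,0,0,-0.013,0,0.1,0]
}}

```text
clock: 13.35
position: [0.4721, 0.0519, 0.2353]
ee_rot: [1.0, -0.0, 0.001, 0.0]
ft_force: [-2.5, -1.6, 7.4]
grip_width: 0.002
grasp_force: 4.1
```

```bash
python3 - <<'E'
from h import *
o=manip.get_obs(); print(o["clock"],o["position"],yaw(),o["ft_force"],o["grip_width"])
for n in ["side","top"]:
    p,M=shot(n); print(n); tips(p,M,["jack","jack_grip","saddle_top","lift_point","preheater","handle_top"])
    if n!="top": save(p,n+"5.png")
E
```

```text
13.35 [0.47206708 0.0518884  0.23527143] -0.01188176935194684 [-2.48816636 -1.6408964   7.35151499] 0.001731950544186524
side
jack 0.69 [ 0.621   0.0537 -0.0063]
jack_grip 0.84 [0.6219 0.0511 0.086 ]
saddle_top 0.48 [0.6881 0.0532 0.0661]
lift_point 0.59 [0.6895 0.0547 0.068 ]
preheater 0.62 [ 0.7109 -0.0091  0.0095]
handle_top 0.5 [0.4732 0.0532 0.0571]
handle_top 0.21 [0.6871 0.0523 0.065 ]
top
jack 0.9 [0.6211 0.0556 0.0012]
jack 0.34 [0.6224 0.0549 0.0881]
jack_grip 0.77 [0.623  0.0538 0.0895]
saddle_top 0.38 [0.6861 0.052  0.0688]
lift_point 0.63 [0.6899 0.0536 0.0664]
preheater 0.76 [ 0.7145 -0.0023  0.0125]
```

View pics/side5.png

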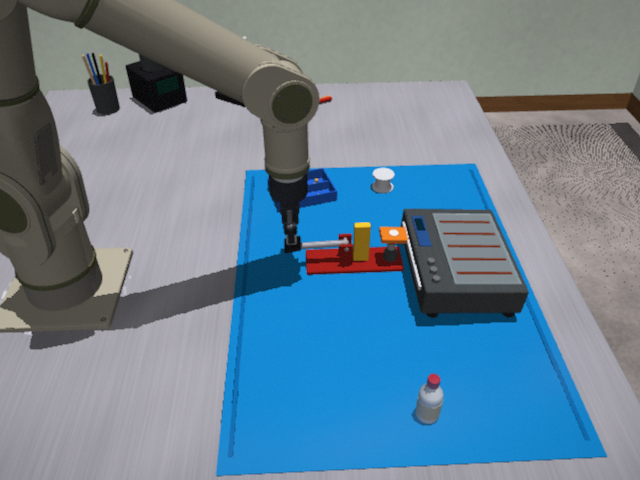

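The handle is now about level at (320,243), and the pad has risen to about 67 mm. Now I let it come back up along the arc.

{"name": "move_arm", "arguments": {
  "plan": [0,0,0,0.001,0,-0.008,0,0,0,0,0.003,0,-0.016,0,0,0,0,0.005,0,-0.024,0,0,0,0,0.007,0,-0.032,0,0,0,0,0.01,0,-0.04,0,0,0,0,0.013,0,-0.05,0,0,0,0,0.013,0,-0.062,0,0,0,0,0.013,0,-0.062,0,0,0,0,0.013,0,-0.062,0,0,0,0,0.013,0,-0.062,0,0,0,0,0.013,0,-0.062,0]
}}

```text
clock: 15.42
position: [0.4845, 0.0518, 0.2964]
ee_rot: [1.0, -0.0, -0.0, 0.0]
ft_force: [-0.5, 0.2, 0.1]
grip_width: -0.002
grasp_force: 0.0
```

```bash
python3 - <<'E'
from h import *
o=manip.get_obs(); print(o["clock"],o["position"],yaw(),o["ft_force"],o["grip_width"])
for n in ["side","top","wrist"]:
    p,M=shot(n); print(n); tips(p,M,["jack","jack_grip","saddle_top","lift_point","preheater","handle_top"])
    if n=="side": save(p,n+"6.png")
E
```

```text
15.425 [0.4845361  0.05176539 0.29639472] -0.009082289858006548 [-0.47381194  0.24585976  0.14881858] -0.0016022422951655778
side
jack 0.86 [ 0.6231  0.0554 -0.0051]
jack_grip 0.85 [0.619  0.0524 0.0861]
saddle_top 0.5 [0.6883 0.0531 0.0368]
lift_point 0.79 [0.6824 0.0517 0.0505]
preheater 0.92 [ 0.7118 -0.0099 -0.0022]
preheater 0.17 [ 0.7038  0.3322 -0.0065]
handle_top 0.66 [0.4851 0.053  0.1054]
top
jack 0.77 [0.6229 0.055  0.    ]
jack_grip 0.68 [0.6216 0.0546 0.0889]
saddle_top 0.23 [ 0.7189 -0.0051 -0.0018]
lift_point 0.84 [0.6834 0.051  0.0558]
preheater 0.97 [ 0.7142 -0.0048  0.    ]
preheater 0.7 [0.6853 0.0511 0.0545]
handle_top 0.24 [0.6852 0.0545 0.0531]
wrist
jack 0.6 [0.6218 0.0519 0.0008]
handle_top 0.9 [0.4886 0.0497 0.1061]
```

View pics/side6.png

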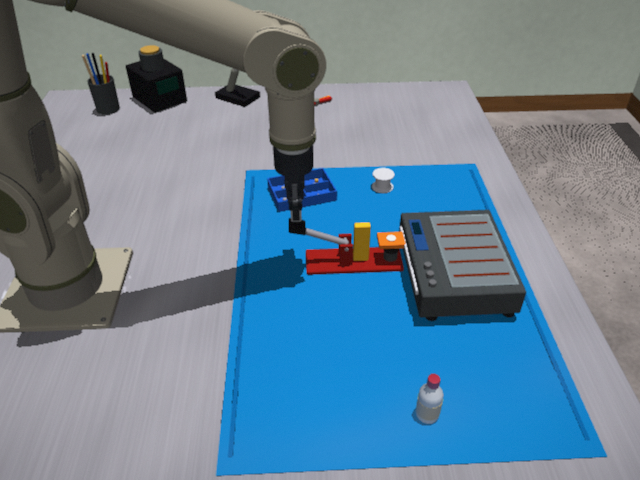

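The handle is back up with its pad at (297,226), and the preheater is down again about 4 mm off its old place, well within the limit. Final press.

{"name": "move_arm", "arguments": {
  "plan": [0,0,0,0,0,0.012,0,0,0,0,-0.003,0,0.02,0,0,0,0,-0.006,0,0.028,0,0,0,0,-0.008,0,0.036,0,0,0,0,-0.01,0,0.044,0,0,0,0,-0.012,0,0.052,0,0,0,0,-0.013,0,0.058,0,0,0,0,-0.013,0,0.0625,0,0,0,0,-0.013,0,0.0625,0,0,0,0,-0.013,0,0.0625,0,0,0,0,-0.013,0,0.0625,0,0,0,0,-0.013,0,0.0625,0]
}}

```text
clock: 17.98
position: [0.4719, 0.0519, 0.2346]
ee_rot: [1.0, -0.0, 0.001, 0.0]
ft_force: [-0.3, -1.4, 7.9]
grip_width: -0.0
grasp_force: 4.0
```

```bash
python3 - <<'E'
from h import *
o=manip.get_obs(); print(o["clock"],o["position"],yaw(),o["ft_force"],o["grip_width"])
for n in ["side","top"]:
    p,M=shot(n); print(n); tips(p,M,["jack","saddle_top","lift_point","preheater","handle_top"])
    if n=="side": save(p,n+"7.png")
print(manip.get_obs()["ft_force"])
E
```

```text
17.975 [0.47192715 0.05185891 0.23456236] -0.011945685928363883 [-0.3249365  -1.42512125  7.85604797] -0.00032391977553637474
side
jack 0.81 [ 0.623   0.0545 -0.0043]
jack 0.34 [0.684  0.0454 0.0679]
saddle_top 0.7 [0.6813 0.048  0.0667]
saddle_top 0.58 [0.6849 0.0561 0.0655]
lift_point 0.92 [0.6838 0.0513 0.0704]
preheater 0.79 [ 0.7107 -0.0079  0.0106]
handle_top 0.6 [0.4719 0.0552 0.0586]
top
jack 0.84 [0.6213 0.0544 0.0016]
lift_point 0.85 [0.683  0.0536 0.0708]
preheater 0.6 [ 0.7128 -0.0036  0.0123]
[-1.21301799  0.26530301  7.43567607]
```

View pics/side7.png

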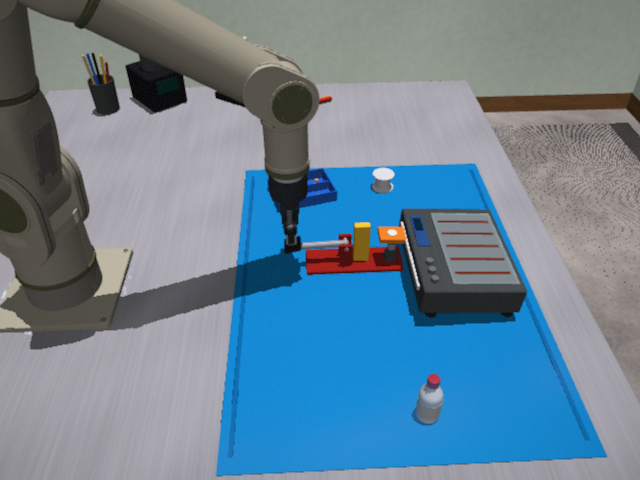

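The handle is level and held with about 7.5 N. The pad is raised to about 68–70 mm, the saddle is within about 5 mm of it, and the scene is still. I'm handing in.

```bash
python3 -c "
from workcell import manip
print(manip.hand_in())"
```

```text
the job is handed in; nothing more can be done
None
```

I placed the jack under the lift pad, ran one full test stroke, pressed the handle down again and handed the job in at about 18 s with the jack holding the preheater's front about 14 mm up; the hand-in call gave no verdict.

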